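# Dispense a slide carrier from the gravity magazine and check it in the go / no-go gauge

### The job

With the shuttle's grip push the lowest slide carrier out of the gravity magazine on to its run-out, and bring the shuttle fully home again so that the stack drops down. Lay that carrier on the gauge's loading spot and push it lengthwise, flat, through the go gap until the no-go gap stops it; leave it lying there, nose against the no-go jaws. The other carriers stay in the magazine, and the bottle, the blue box and the mug stay where they are.

Things in the scene. Friction and masses are not known exactly. Their poses are not given: they have to be found in the camera images.
- magazine: Gravity magazine, aluminium, fixed. Origin: on the bench under the chute's centre; x = the way carriers are pushed out, y left, z up. Floor 14 mm above the bench. Chute: four open corner posts, inside x = -44..44, y = -32..32 mm, outside 5 mm more, top 92 mm above the bench; a gate at its front foot lets only the lowest carrier out.
- runout (a point): Where a pushed-out carrier's centre comes to lie on the magazine's run-out: 107 mm in front (+x) of the chute's centre, 22 mm above the bench; axes as the magazine's. The run-out is a bar 14 mm high and only 44 mm wide, narrower than a carrier, so that fingers reach down past it on both sides; a lip 8 mm high ends it 51 mm farther on.
- shuttle (a joint): Slide of the magazine's steel pusher, m: 0 = home behind the chute, 0.110 = fully out, growing along the magazine's +x. Its 13 mm thick plate goes under the stack and pushes the lowest carrier out while the rest rides on it; once it is home the stack drops by one carrier. No spring: it stays where left. Takes 2 N, up to about 8 N with the stack.
- shuttle_grip (a point): Middle of the shuttle's grip, which moves with it: an upright round black grip, 26 mm in diameter, 34 mm high, on a thin post to the right (-y) of the chute, 115 mm above the bench; its underside (98 mm) is higher than the chute's top. At home it is at x = -12, y = -64 mm of the magazine.
- gauge: Go / no-go width gauge, steel, fixed. Origin: on the bench under the middle of its loading spot; x = the way to push, z up. Floor 14 mm above the bench. Loading spot: a bar 44 mm wide (narrower than a carrier, for the fingers), x = -48..56 mm, where a carrier lies lengthwise along x, its middle over the origin.
- go_gap (a point): Middle of the gauge's go gap, at x = 69 mm of the gauge and 24 mm above the bench; axes as the gauge's. The gap is 64 mm wide, between jaws 22 mm long (gauge x = 58..80 mm), 20 mm high over the floor (34 mm over the bench), with flared guides in front, about 80 mm apart at x = 45 mm.
- nogo_stop (a point): Middle of the near face of the gauge's no-go gap, at x = 128 mm of the gauge, 24 mm above the bench; axes as the gauge's. The gap is 54 mm wide, its jaws as high as the go jaws. A carrier stopped by it has its middle at x = 86 mm and its tail at x = 44 mm of the gauge, still behind the go jaws, where it can be pushed from.
- carrier1_mid (a point): Slide carrier, a flat grey plastic frame with two glass slides let into its top: 84 mm long (its x), 60 mm wide (its y), 16 mm thick (z), 90 g nominal. Point: its centre, half-way up. The lowest in the magazine at the start (middle 22 mm above the bench); the one to push out and gauge.
- carrier2_mid (a point): Slide carrier, a flat grey plastic frame with two glass slides let into its top: 84 mm long (its x), 60 mm wide (its y), 16 mm thick (z), 90 g nominal. Point: its centre, half-way up. The second from below at the start (38 mm); it must be the lowest at the end, 22 mm above the bench.
- carrier3_mid (a point): Slide carrier, a flat grey plastic frame with two glass slides let into its top: 84 mm long (its x), 60 mm wide (its y), 16 mm thick (z), 90 g nominal. Point: its centre, half-way up. The third from below at the start (54 mm).
- carrier4_mid (a point): Slide carrier, a flat grey plastic frame with two glass slides let into its top: 84 mm long (its x), 60 mm wide (its y), 16 mm thick (z), 90 g nominal. Point: its centre, half-way up. The top one at the start (70 mm).
- oil_bottle: Bystander: amber bottle with black cap, 38 mm in diameter, 85 mm high; origin under its centre.
- slide_box: Bystander: closed flat blue box, 90 (x) by 170 (y) by 35 mm; origin under its centre.
- pen_mug: Bystander: white mug with pens, 76 mm in diameter, 95 mm high, pens to 155 mm; origin under its centre.
There are look-alikes about, which are no part of the job. Of the things that look like the gauge, take the one that is farthest to the robot's right at the start. Leave any yellow look-alike of the part that bears carrier4_mid alone.

How it is judged:
By the outcome, as a careful person would: the job done as asked, in the order asked, and still so for the second after the job is handed in, with the robot touching nothing.
It also fails if it takes over 64 s, if anything falls off the work surface, if the arm or the gripper's body presses on something with over 40 N, if the wrist force passes 120 N, or if a joint passes its speed limit or range.

### The arm

A 7-joint arm with a two-finger parallel gripper is mounted at the origin on the work surface. World frame = base frame: x ahead of the robot, y to its left, z up, the work surface at z = 0. Lengths are in m, angles in rad, forces in N, time in s.
With the tool pointing down it reaches from about 0.425 to 0.925 m from the base axis. Payload 6.8 kg.
Tool frame: the origin (TCP) lies on the front face of the gripper's body, between the roots of the fingers; the fingertips stand 73 mm ahead of it and the grasp point (between the pads) lies 54 mm ahead of it; z points along the fingers, y is the line along which they close (so a half turn about z gives the same grasp; the last joint's range is limited). The gripper opens to 85 mm and grips with 20 to 120 N. Pads are 22 mm wide; open, the fingers measure 114 mm over their backs; the gripper's body (76 mm by 85 mm) begins 54 mm behind the grasp point. The pads swing forward as they close: fully open they stand 13 mm farther back than shut.
Start: joints at [1.168, 0.477, 0.022, 1.555, -0.011, 1.109, -0.083], TCP at [0.196, -0.646, 0.304] pointing down, gripper open.
Joint ranges: [-2.96, 2.96], [-0.34, 2.1], [-1.41, 1.46], [0.24, 2.44], [-1.37, 4.51], [0.17, 1.92], [-2.96, 2.96]. Speed limits (rad/s): [2.39, 2.39, 3.14, 3.14, 3.14, 3.14, 3.14].

### API

Orientations are given as a unit quaternion [w, x, y, z].
In Python, from station import bot, optics gives the robot as it stands.
- The arm moves only by the tool drive_tool, never from a script. Its argument "deltas" is a list of rows, each an object with "gripper": the closure in counts, from 0 (fully open) to 255 (shut); "offset": the shift along the tool's x, y, z in units of 1000 mm (1.0 is 1000 mm), a list of three; "angular": the turn, a rotation vector about the tool's x, y, z in units of 45 degrees (1.0 is 45 degrees), a list of three. In form: [{"gripper": gripper, "offset": [dx, dy, dz], "angular": [rx, ry, rz]}, ...]. A call has 1 to 5 rows; each row is the pose to reach, as a shift and turn from the pose commanded when the call began, along the tool's axes at that moment; what a row does not reach only later rows make up. A row lasts 1/10 s, in which the tool goes at most 50 mm and 8.59 degrees, less where a joint would pass 70% of its speed; a pose out of reach is approached as far as the arm can. A call with a number of a shift or a turn outside -1 to 1 is refused whole. A call with a gripper value outside its range is refused whole. The fingers move at their own pace and stop on an object; "grip_force" is the grip in N (left out, the last holds). Time passes only in rows, so rows that repeat a pose let the fingers close. It gives the time, the measured TCP pose, the force, the opening and the grip force at its end, in the units of the state.
- bot.get_obs(): the state, without advancing time (a new reading comes with each control period).
- optics.read_camera(name): name is "scene" or "top" or "wrist"; returns the picture (480x640x3 uint8, blue, green, red); there is no depth.
- optics.camera_model(name): a dict with "fx", "fy", "cx", "cy" (pixels), "cam_to_world" (4x4, takes a point from camera to world coordinates). Camera axes: x right, y up, looking along -z (the intrinsics and any distortion apply to the point x, -y, -z); pixel columns grow to the right and rows downward; lengths in m; the calibration is good to about 2 mm. A picture is of the moment at which its call begins: read the wrist's pose just before it. camera_model takes no time and is no camera call; for the wrist camera it gives the pose at the moment of the call.
- bot.hand_in(): hands the job in; it is judged then, once.
The state is a dict: "t": time; "q": joint angles; "joint_vel": joint speeds; "joint_torque": joint torques, N m; "eef_pos": TCP position; "tool_rot": TCP orientation; "contact_force": force on the tool from outside, world axes, zero at the start; "torque": the same for the moment, N m; "gripper_width": opening from 0.0 (shut) to 1.0 (fully open); "grasp_force": force on a finger pad.
Only numpy, scipy, OpenCV 4.12 (cv2) and the standard library are available. Lean on these libraries where they do the work, as an engineer would, in place of code of your own. Each camera call takes 0.05 s, during which the arm holds its last target. There are 200 camera calls.

## Working session

There is one attempt and no reset: what is moved stays moved. The work goes in short steps, Python scripts to look and compute and a tool call to move; the robot and the scene stay as the last step left them, time stands still between calls to the robot, and variables do not carry over. Pictures are saved under pics/ and viewed, at most 12 in all, crops included, and the job is handed in when it is done.

Besides the shell and the picture viewer there is one more tool, called after "Call:" in YAML: its name, and indented under it one key for each argument. drive_tool: Moves the arm, as the interface text tells. Its arguments: {"type":"object","properties":{"deltas":{"type":"array"},"grip_force":{"type":"number"}},"required":["deltas"]}

```bash
mkdir -p pics; ls
python3 - <<'E'
from station import bot, optics
import cv2
o=bot.get_obs(); print(o)
for n in("scene","top"):
    cv2.imwrite(f"pics/{n}0.png",optics.read_camera(n)); m=optics.camera_model(n); print(n,m)
E
```

```text
pics
{'t': 0.0, 'q': array([ 1.16788874,  0.4778332 ,  0.02235184,  1.55647215, -0.0115013 ,
        1.10926351, -0.08310523]), 'joint_vel': array([ 0.00129017, -0.00062271,  0.00014822,  0.00107204,  0.00030984,
        0.0028914 , -0.00034472]), 'joint_torque': array([-3.28936358e-05, -5.96455264e+01,  1.60788640e+00, -2.81197089e+01,
        1.25393926e-02,  9.43131658e-03,  8.30722584e-07]), 'eef_pos': array([ 0.19597994, -0.64544261,  0.30289488]), 'tool_rot': array([-9.00659554e-04,  9.89154941e-01,  1.46872900e-01, -2.06006074e-04]), 'contact_force': array([-0.99460043,  0.14861699,  0.68772384]), 'torque': array([ 0.02294774,  0.00068207, -0.00897225]), 'grasp_force': 0.0, 'gripper_width': 1.000250258960231}
scene {'fx': 523.7139183729196, 'fy': 523.7139183729196, 'cx': 323.9227519082014, 'cy': 237.80254606226447, 'cam_to_world': array([[ 0.39788804, -0.55276045,  0.73221649,  1.32100918],
       [ 0.91738309,  0.23131099, -0.32388808, -0.37667357],
       [ 0.0096628 ,  0.80059423,  0.59912897,  0.77955841],
       [ 0.        ,  0.        ,  0.        ,  1.        ]])}
top {'fx': 575.0383579025153, 'fy': 575.0383579025153, 'cx': 313.51086098311885, 'cy': 238.13531508414252, 'cam_to_world': array([[ 2.95354048e-02,  9.91260369e-01, -1.28571152e-01,
         2.68829362e-01],
       [-9.99527633e-01,  3.03822035e-02,  4.62950642e-03,
         2.94840194e-04],
       [ 8.49532115e-03,  1.28373685e-01,  9.91689481e-01,
         1.65102845e+00],
       [ 0.00000000e+00,  0.00000000e+00,  0.00000000e+00,
         1.00000000e+00]])}
```

View pics/scene0.png

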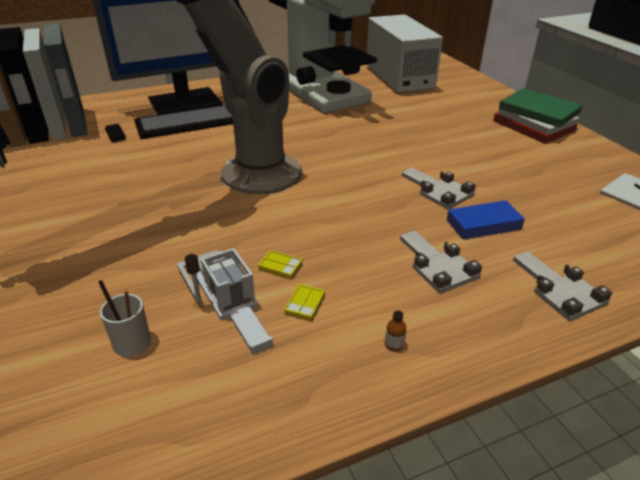

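View pics/top0.png

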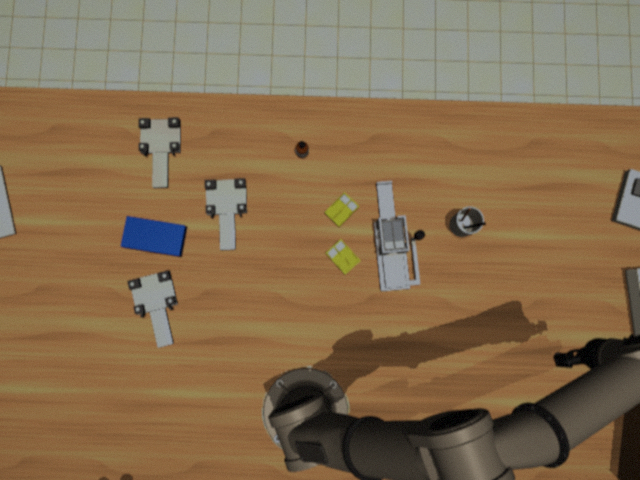

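The scene has three gauge-like objects. In the top view, the right-most (−y) is at about (227,215). The magazine is at (393,235) with its run-out pointing up (+x) and its grip at (420,236). The mug is at (468,221) and the yellow look-alikes at (342,210) and (343,257). I'll enlarge the magazine and gauge.

```bash
python3 - <<'E'
import cv2,numpy as np
t=cv2.imread("pics/top0.png")
a=cv2.resize(t[170:300,365:430],None,fx=5,fy=4.5,interpolation=cv2.INTER_CUBIC)
a=cv2.resize(t[175:295,365:445],(400,600),interpolation=cv2.INTER_CUBIC)
b=cv2.resize(t[170:290,185:265],(400,600),interpolation=cv2.INTER_CUBIC)
cv2.imwrite("pics/crop1.png",np.hstack([a,b]))
E
cat > h.py <<'E'
import numpy as np, cv2
from station import bot, optics
from scipy.spatial.transform import Rotation as R
def ray(n,uv,z,m=None):
    "pixel -> world point at height z"
    m=m or optics.camera_model(n); T=m["cam_to_world"]
    d=T[:3,:3]@np.array([(uv[0]-m["cx"])/m["fx"],-(uv[1]-m["cy"])/m["fy"],-1]); o=T[:3,3]
    return o+d*(z-o[2])/d[2]
def pix(n,p,m=None):
    m=m or optics.camera_model(n); T=m["cam_to_world"]
    c=T[:3,:3].T@(np.array(p)-T[:3,3]); return np.array([m["cx"]+m["fx"]*c[0]/-c[2],m["cy"]-m["fy"]*c[1]/-c[2]])
def rot(o): 
    w,x,y,z=o["tool_rot"]; return R.from_quat([x,y,z,w])
E
```

```text
(no output)
```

View pics/crop1.png

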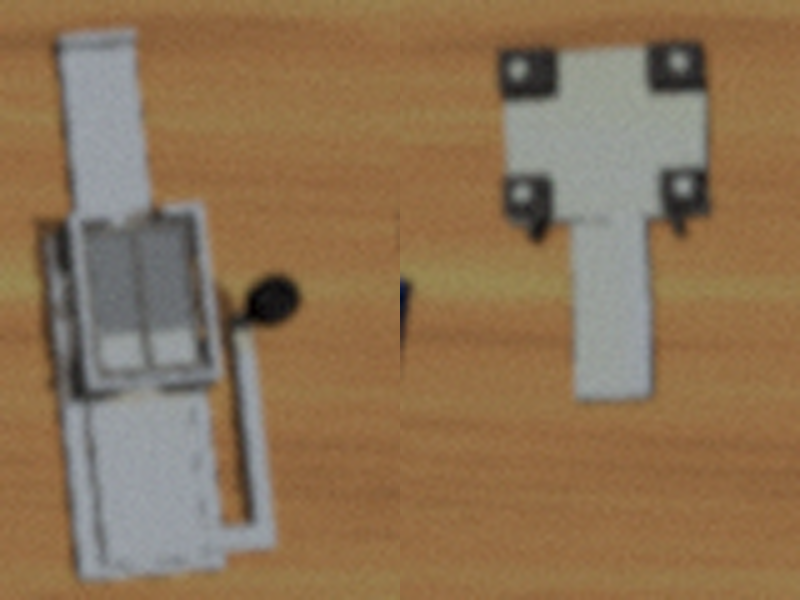

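The left half of the crop shows the magazine: chute top corners at (66,216), (203,203), (217,382), (83,390), run-out end corners at (58,38) and (135,32), and the grip at (273,300). The right half shows the gauge: tail corners at (576,400) and (651,397), and knobs at (519,70), (679,64), (527,193), (687,190).

Run:
```python
from h import *
def A(u,v): return (365+u/5,175+v/5)
def B(u,v): return (185+(u-400)/5,170+v/5)
P=lambda f,l,z:[ray("top",f(*p),z) for p in l]
ch=P(A,[(66,216),(203,203),(217,382),(83,390)],.092); print("chute",np.round(ch,4),np.mean(ch,0))
e=P(A,[(58,34),(135,28)],.022);print("lip end",np.round(e,4))
s=P(A,[(60,60),(75,210),(136,60),(150,200)],.014);print("sides",np.round(s,4),[np.degrees(np.arctan2(*(a-b)[1::-1])) for a,b in((s[0],s[1]),(s[2],s[3]))])
c=np.mean(ch,0)[:2]; l=np.mean(e,0)[:2]; d=l-c; print("mag yaw",np.degrees(np.arctan2(d[1],d[0])),np.linalg.norm(d))
print("grip",ray("top",A(275,299),.132))
t=P(B,[(576,400),(651,397)],.014);k=P(B,[(519,70),(679,64),(527,193),(687,190)],.04)
print("gauge tail",np.round(t,4),"knobs",np.round(k,4))
tm=np.mean(t,0);
for km in(np.mean(k[:2],0),np.mean(k[2:],0)):
    d=km-tm;print(np.degrees(np.arctan2(d[1],d[0])),np.linalg.norm(d[:2]))
o=bot.get_obs();print(rot(o).as_matrix().round(3)); m=optics.camera_model("wrist");Rm=rot(o).as_matrix();print("cam in tool",Rm.T@(m["cam_to_world"][:3,3]-o["eef_pos"]),(Rm.T@m["cam_to_world"][:3,:3]).round(2),m["fx"])
```

```text
chute [[ 0.5316 -0.1831  0.092 ]
 [ 0.5412 -0.2584  0.092 ]
 [ 0.4424 -0.267   0.092 ]
 [ 0.4358 -0.1938  0.092 ]] [ 0.48775772 -0.22557575  0.092     ]
lip end [[ 0.6501 -0.1851  0.022 ]
 [ 0.655  -0.2297  0.022 ]]
sides [[ 0.6365 -0.1874  0.014 ]
 [ 0.5485 -0.1974  0.014 ]
 [ 0.6379 -0.2316  0.014 ]
 [ 0.5557 -0.2407  0.014 ]] [np.float64(6.4914849981315825), np.float64(6.299163045509459)]
mag yaw 6.30135889075598 0.16579308098473033
grip [ 0.48345573 -0.29073312  0.132     ]
gauge tail [[0.4387 0.2583 0.014 ]
 [0.4417 0.2156 0.014 ]] knobs [[0.6243 0.2962 0.04  ]
 [0.6307 0.2052 0.04  ]
 [0.5533 0.2879 0.04  ]
 [0.5578 0.1973 0.04  ]]
4.203555873978991 0.18780829866684984
2.816332878373494 0.11545371253104152
[[ 0.957  0.291 -0.001]
 [ 0.291 -0.957  0.002]
 [-0.    -0.002 -1.   ]]
cam in tool [ 0.06928171 -0.00012457 -0.06978344] [[ 0.    0.96  0.27]
 [ 1.   -0.   -0.  ]
 [-0.    0.27 -0.96]] 412.6183446712008
```

```bash
cat >> h.py <<'E'
def go(p,yaw,o=None):
    "print offset (m) and angular (45deg units) from measured pose to TCP p, tool down, tool x at yaw deg"
    o=o or bot.get_obs(); r=rot(o); a=np.radians(yaw)
    t=R.from_matrix(np.array([[np.cos(a),np.sin(a),0],[np.sin(a),-np.cos(a),0],[0,0,-1]]).T.T)
    print("t",round(o["t"],2),"at",o["eef_pos"].round(4),"F",o["contact_force"].round(1),"w",round(o["gripper_width"],3),
     "off",r.inv().apply(np.array(p)-o["eef_pos"]).round(4),"ang",((r.inv()*t).as_rotvec()/(np.pi/4)).round(3))
def mag(x,y,z,O=(.488,-.2256),yaw=6.4):
    a=np.radians(yaw); return np.array([O[0]+x*np.cos(a)-y*np.sin(a),O[1]+x*np.sin(a)+y*np.cos(a),z])
E
python3 -c "
from h import *
print(ray('top',(468,219),.095),mag(-12,-64,0)if 0 else mag(-.012,-.064,0))
go([.4835,-.2907,.29],96.4)"
```

```text
[ 0.53654301 -0.42956876  0.095     ] [ 0.4832088  -0.29053877  0.        ]
t 0.1 at [ 0.196  -0.6455  0.303 ] F [0.4 0.7 0.1] w 1.001 off [ 0.3782 -0.2559  0.0134] ang [-2.000e-03 -1.000e-03 -1.767e+00]
```

Call:
drive_tool:
  deltas:
    - {"gripper":60,"offset":[0.038,-0.026,0],"angular":[0,0,-0.18]}
    - {"gripper":60,"offset":[0.076,-0.051,0],"angular":[0,0,-0.36]}
    - {"gripper":60,"offset":[0.114,-0.077,0],"angular":[0,0,-0.54]}
    - {"gripper":60,"offset":[0.152,-0.102,0],"angular":[0,0,-0.72]}
    - {"gripper":60,"offset":[0.19,-0.128,0],"angular":[0,0,-0.9]}
  grip_force: 60

```text
t: 0.6
eef_pos: [0.3415, -0.4666, 0.3036]
tool_rot: [-0.0, 0.876, 0.483, -0.0]
contact_force: [1.0, -0.6, -0.1]
gripper_width: 0.766
grasp_force: 0.0
```

```bash
python3 -c "
from h import *
go([.4835,-.2907,.26],96.4)"
```

```text
t 0.6 at [ 0.3415 -0.4666  0.3036] F [ 1.  -0.6 -0.1] w 0.766 off [0.2245 0.0262 0.0436] ang [-0.001 -0.    -0.86 ]
```

Call:
drive_tool:
  deltas:
    - {"gripper":60,"offset":[0.045,0.005,0.005],"angular":[0,0,-0.18]}
    - {"gripper":60,"offset":[0.09,0.01,0.01],"angular":[0,0,-0.36]}
    - {"gripper":60,"offset":[0.135,0.016,0.02],"angular":[0,0,-0.54]}
    - {"gripper":60,"offset":[0.18,0.021,0.03],"angular":[0,0,-0.72]}
    - {"gripper":60,"offset":[0.2245,0.026,0.0436],"angular":[0,0,-0.86]}

```text
t: 1.1
eef_pos: [0.4846, -0.2917, 0.2602]
tool_rot: [0.0, 0.667, 0.745, 0.0]
contact_force: [-0.3, -0.6, 0.1]
gripper_width: 0.765
grasp_force: 0.0
```

Call:
drive_tool:
  deltas:
    - {"gripper":60,"offset":[0,0,0],"angular":[0,0,0]}

```text
t: 1.2
eef_pos: [0.4869, -0.2859, 0.2587]
tool_rot: [-0.002, 0.664, 0.748, 0.002]
contact_force: [-1.5, 0.9, 0.3]
gripper_width: 0.766
grasp_force: 0.0
```

```bash
python3 -c "
from h import *
m=optics.camera_model('wrist');cv2.imwrite('pics/w1.png',optics.read_camera('wrist'))
print('grip top pred',pix('wrist',mag(-.012,-.064,.132),m),'chute corners',[pix('wrist',mag(sx*.049,sy*.037,.092),m).round() for sx in(-1,1) for sy in (-1,1)])
go([.4833,-.2906,.173],96.4)"
```

```text
grip top pred [305.28938695 273.77927456] chute corners [array([243., 206.]), array([238.,  69.]), array([412., 207.]), array([421.,  71.])]
t 1.25 at [ 0.4851 -0.2894  0.2592] F [-0.5 -1.1 -0.3] w 0.764 off [-0.0012 -0.0019  0.0862] ang [-0.001 -0.004  0.002]
```

View pics/w1.png

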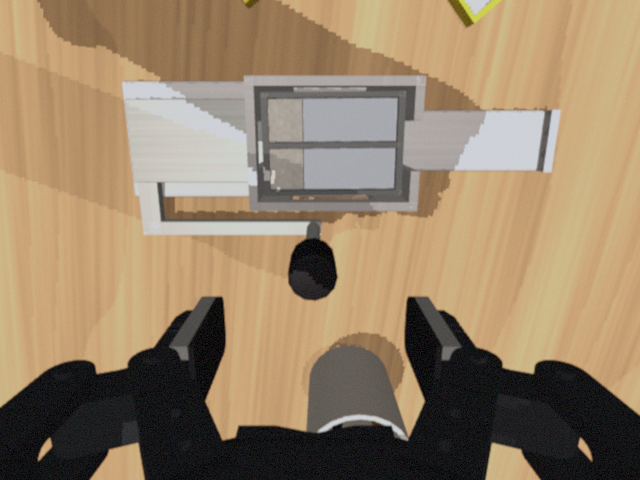

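The wrist view shows the chute top corners at (244,76), (424,76), (249,210) and (417,210), and the grip top at (312,277). All are about 5 px right and 4 px down of the prediction. The magazine origin is therefore about (0.491,−0.2276), with yaw 6.7°.

```bash
sed -i 's/O=(.488,-.2256),yaw=6.4/O=(.491,-.2276),yaw=6.7/' h.py; python3 -c "
from h import *
p=mag(-.012,-.064,.173);print(p);go(p,96.7)"
```

```text
[ 0.48654888 -0.29256297  0.173     ]
t 1.25 at [ 0.4851 -0.2894  0.2592] F [-0.5 -1.1 -0.3] w 0.764 off [-0.0035  0.0011  0.0862] ang [-0.001 -0.004 -0.005]
```

Call:
drive_tool:
  deltas:
    - {"gripper":60,"offset":[-0.0035,0.001,0.035],"angular":[0,0,0]}
    - {"gripper":60,"offset":[-0.0035,0.001,0.065],"angular":[0,0,0]}
    - {"gripper":60,"offset":[-0.0035,0.001,0.086],"angular":[0,0,0]}
    - {"gripper":160,"offset":[-0.0035,0.001,0.086],"angular":[0,0,0]}
    - {"gripper":255,"offset":[-0.0035,0.001,0.086],"angular":[0,0,0]}
  grip_force: 50

```text
t: 1.75
eef_pos: [0.4846, -0.2975, 0.1746]
tool_rot: [-0.0, 0.669, 0.743, -0.0]
contact_force: [0.5, -0.3, 1.3]
gripper_width: 0.435
grasp_force: 0.0
```

Call:
drive_tool:
  deltas:
    - {"gripper":255,"offset":[0,0,0],"angular":[0,0,0]}
    - {"gripper":255,"offset":[0,0,0],"angular":[0,0,0]}
    - {"gripper":255,"offset":[0,0,0],"angular":[0,0,0]}

```text
t: 2.05
eef_pos: [0.4867, -0.2972, 0.176]
tool_rot: [0.002, 0.669, 0.744, 0.001]
contact_force: [5.4, -0.7, -2.1]
gripper_width: 0.286
grasp_force: 50.2
```

```bash
python3 -c "
from h import *
p=mag(-.012+.110,-.064,.173);print(p);go(p,96.7)"
```

```text
[ 0.59579765 -0.27972919  0.173     ]
t 2.05 at [ 0.4867 -0.2972  0.176 ] F [ 5.4 -0.7 -2.1] w 0.286 off [0.0059 0.1103 0.0035] ang [ 0.006  0.003 -0.014]
```

Call:
drive_tool:
  deltas:
    - {"gripper":255,"offset":[0,0.012,0],"angular":[0,0,0]}
    - {"gripper":255,"offset":[0,0.026,0],"angular":[0,0,0]}
    - {"gripper":255,"offset":[0.001,0.04,0],"angular":[0,0,0]}
    - {"gripper":255,"offset":[0.001,0.054,0],"angular":[0,0,0]}
    - {"gripper":255,"offset":[0.001,0.066,0],"angular":[0,0,0]}

```text
t: 2.55
eef_pos: [0.55, -0.2897, 0.176]
tool_rot: [-0.0, 0.669, 0.743, -0.001]
contact_force: [-5.9, -0.9, 6.7]
gripper_width: 0.283
grasp_force: 51.2
```

Call:
drive_tool:
  deltas:
    - {"gripper":255,"offset":[0,0.014,0],"angular":[0,0,0]}
    - {"gripper":255,"offset":[0,0.028,0],"angular":[0,0,0]}
    - {"gripper":255,"offset":[0.001,0.038,0],"angular":[0,0,0]}
    - {"gripper":255,"offset":[0.001,0.044,0],"angular":[0,0,0]}
    - {"gripper":255,"offset":[0.001,0.044,0],"angular":[0,0,0]}

```text
t: 3.05
eef_pos: [0.5954, -0.2841, 0.176]
tool_rot: [0.002, 0.669, 0.743, -0.0]
contact_force: [0.5, -2.9, 4.6]
gripper_width: 0.286
grasp_force: 51.2
```

```bash
python3 -c "
from h import *
cv2.imwrite('pics/w2.png',optics.read_camera('wrist'))
p=np.array([.4867,-.2972,.176]);go(p,96.7)"
```

```text
t 3.1 at [ 0.5953 -0.2842  0.176 ] F [ 1.4 -3.5  5.7] w 0.29 off [-0.0015 -0.1093 -0.0003] ang [ 0.004  0.003 -0.015]
```

View pics/w2.png

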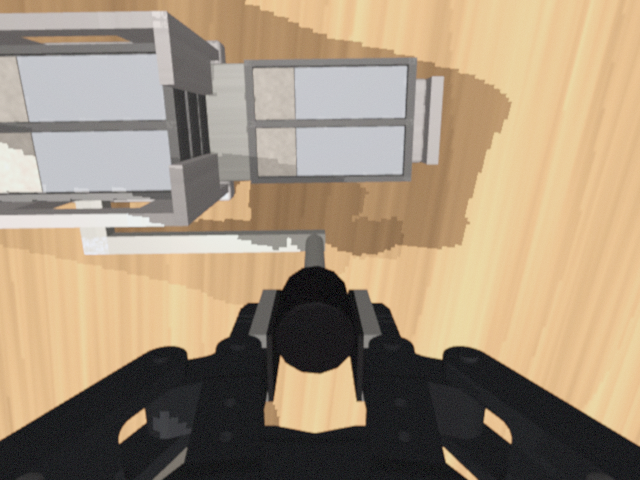

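The carrier lies on the run-out clear of the gate, with corners at (248,60), (414,57), (410,182), (250,183). Next I'll bring the shuttle home.

```bash
python3 -c "
from h import *
c=[ray('wrist',p,.030) for p in [(248,60),(414,57),(410,182),(250,183)]];print(np.round(c,4),np.mean(c,0),mag(.107,0,.03))
d=c[1]-c[0]+c[2]-c[3];print(np.degrees(np.arctan2(d[1],d[0])),np.linalg.norm(d)/2)"
```

```text
[[ 0.5537 -0.1903  0.03  ]
 [ 0.6333 -0.1805  0.03  ]
 [ 0.6416 -0.2403  0.03  ]
 [ 0.5584 -0.2496  0.03  ]] [ 0.59678208 -0.21518631  0.03      ] [ 0.59726926 -0.21511623  0.03      ]
6.69672447612794 0.08193511320045108
```

Call:
drive_tool:
  deltas:
    - {"gripper":255,"offset":[0,-0.014,0],"angular":[0,0,0]}
    - {"gripper":255,"offset":[0,-0.03,0],"angular":[0,0,0]}
    - {"gripper":255,"offset":[0,-0.046,0],"angular":[0,0,0]}
    - {"gripper":255,"offset":[-0.001,-0.06,0],"angular":[0,0,0]}
    - {"gripper":255,"offset":[-0.001,-0.074,0],"angular":[0,0,0]}

```text
t: 3.6
eef_pos: [0.5221, -0.2929, 0.176]
tool_rot: [0.003, 0.669, 0.743, 0.001]
contact_force: [5.2, -4.8, 1.8]
gripper_width: 0.286
grasp_force: 51.3
```

Call:
drive_tool:
  deltas:
    - {"gripper":255,"offset":[0,-0.014,0],"angular":[0,0,0]}
    - {"gripper":255,"offset":[0,-0.026,0],"angular":[0,0,0]}
    - {"gripper":255,"offset":[-0.001,-0.034,0],"angular":[0,0,0]}
    - {"gripper":255,"offset":[-0.001,-0.038,0],"angular":[0,0,0]}
    - {"gripper":255,"offset":[-0.001,-0.038,0],"angular":[0,0,0]}

```text
t: 4.1
eef_pos: [0.4864, -0.2972, 0.176]
tool_rot: [0.004, 0.668, 0.744, 0.002]
contact_force: [9.5, -3.6, -1.9]
gripper_width: 0.288
grasp_force: 51.3
```

```bash
python3 -c "
from h import *
go([.4867,-.2972,.176],96.7)"
```

```text
t 4.1 at [ 0.4864 -0.2972  0.176 ] F [ 9.5 -3.6 -1.9] w 0.288 off [-0.0001  0.0003  0.    ] ang [ 0.011  0.004 -0.013]
```

Call:
drive_tool:
  deltas:
    - {"gripper":255,"offset":[0,-0.003,0],"angular":[0,0,0]}
    - {"gripper":255,"offset":[0,-0.003,0],"angular":[0,0,0]}

```text
t: 4.3
eef_pos: [0.486, -0.2971, 0.1761]
tool_rot: [0.006, 0.668, 0.744, 0.004]
contact_force: [17.8, -3.5, -9.8]
gripper_width: 0.287
grasp_force: 51.0
```

Call:
drive_tool:
  deltas:
    - {"gripper":60,"offset":[0,0.003,0],"angular":[0,0,0]}
    - {"gripper":60,"offset":[0,0.003,0],"angular":[0,0,0]}
    - {"gripper":60,"offset":[0,0.003,0],"angular":[0,0,0]}
    - {"gripper":60,"offset":[0,0.003,-0.03],"angular":[0,0,0]}
    - {"gripper":60,"offset":[0,0.003,-0.065],"angular":[0,0,0]}

```text
t: 4.8
eef_pos: [0.4813, -0.2961, 0.2384]
tool_rot: [-0.002, 0.669, 0.744, -0.001]
contact_force: [1.1, -1.1, 0.3]
gripper_width: 0.762
grasp_force: 0.0
```

Call:
drive_tool:
  deltas:
    - {"gripper":0,"offset":[0,0,-0.02],"angular":[0,0,0]}
    - {"gripper":0,"offset":[0,0,-0.02],"angular":[0,0,0]}

```text
t: 5.0
eef_pos: [0.4839, -0.2973, 0.2624]
tool_rot: [0.002, 0.669, 0.743, 0.0]
contact_force: [-0.1, -0.6, -0.1]
gripper_width: 1.001
grasp_force: 0.0
```

```bash
python3 -c "
from h import *
m=optics.camera_model('wrist')
cv2.imwrite('pics/w3.png',optics.read_camera('wrist'))
print(pix('wrist',mag(-.012,-.064,.132),m),[pix('wrist',mag(sx*.049,sy*.037,.092),m).round() for sx in(-1,1) for sy in (-1,1)])
print([(z,[pix('wrist',mag(-.042,s*.03,z),m).round() for s in(-1,1)]) for z in(.062,.078)])
go([.5967,-.2152,.25],6.7)"
```

```text
[319.13054771 253.69352182] [array([255., 189.]), array([247.,  52.]), array([422., 187.]), array([431.,  50.])]
[(0.062, [array([271., 171.]), array([267.,  72.])]), (0.078, [array([269., 174.]), array([264.,  69.])])]
t 5.05 at [ 0.483  -0.2969  0.2605] F [ 0.3 -0.5 -0.3] w 1.006 off [0.0693 0.1217 0.0105] ang [0.003 0.    1.986]
```

View pics/w3.png

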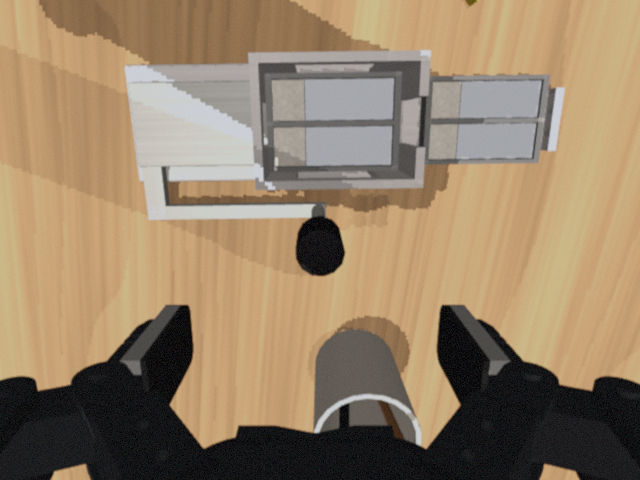

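The grip is at (319,253), matching the home prediction of (319,254). The stack has dropped, and the carrier lies on the run-out with its right edge at about (545,118). Next I'll pick it up.

Call:
drive_tool:
  deltas:
    - {"gripper":0,"offset":[0.014,0.024,0],"angular":[0,0,0.18]}
    - {"gripper":0,"offset":[0.028,0.049,0],"angular":[0,0,0.36]}
    - {"gripper":0,"offset":[0.042,0.073,0],"angular":[0,0,0.54]}
    - {"gripper":0,"offset":[0.056,0.098,0],"angular":[0,0,0.72]}
    - {"gripper":0,"offset":[0.07,0.122,0],"angular":[0,0,0.9]}

```text
t: 5.55
eef_pos: [0.5967, -0.2133, 0.2574]
tool_rot: [-0.001, 0.886, 0.464, -0.001]
contact_force: [0.2, -0.4, -0.1]
gripper_width: 0.998
grasp_force: 0.0
```

Call:
drive_tool:
  deltas:
    - {"gripper":0,"offset":[0,0,0],"angular":[0,0,0.18]}
    - {"gripper":0,"offset":[0,0,0],"angular":[0,0,0.36]}
    - {"gripper":0,"offset":[0,0,0],"angular":[0,0,0.54]}
    - {"gripper":0,"offset":[0,0,0],"angular":[0,0,0.72]}
    - {"gripper":0,"offset":[0,0,0],"angular":[0,0,0.9]}

```text
t: 6.05
eef_pos: [0.5957, -0.214, 0.2573]
tool_rot: [-0.001, 0.992, 0.128, -0.002]
contact_force: [0.1, 0.7, -0.3]
gripper_width: 0.999
grasp_force: 0.0
```

Call:
drive_tool:
  deltas:
    - {"gripper":0,"offset":[0,0,0],"angular":[0,0,0.18]}
    - {"gripper":0,"offset":[0,0,0],"angular":[0,0,0.18]}

```text
t: 6.25
eef_pos: [0.5959, -0.2139, 0.2576]
tool_rot: [-0.0, 0.998, 0.06, -0.002]
contact_force: [-0.4, -0.8, -0.8]
gripper_width: 1.003
grasp_force: 0.0
```

```bash
python3 -c "
from h import *
m=optics.camera_model('wrist')
cv2.imwrite('pics/w4.png',optics.read_camera('wrist'))
print([pix('wrist',mag(.107+sx*.042,sy*.03,.03),m).round() for sx in(-1,1) for sy in (-1,1)])
go(mag(.110,0,.12),6.7)"
```

```text
[array([356., 271.]), array([277., 271.]), array([359., 160.]), array([275., 159.])]
t 6.3 at [ 0.5961 -0.2139  0.2578] F [-0.2 -0.3 -0.4] w 1.001 off [0.0044 0.0014 0.1378] ang [-0.001  0.003  0.01 ]
```

View pics/w4.png

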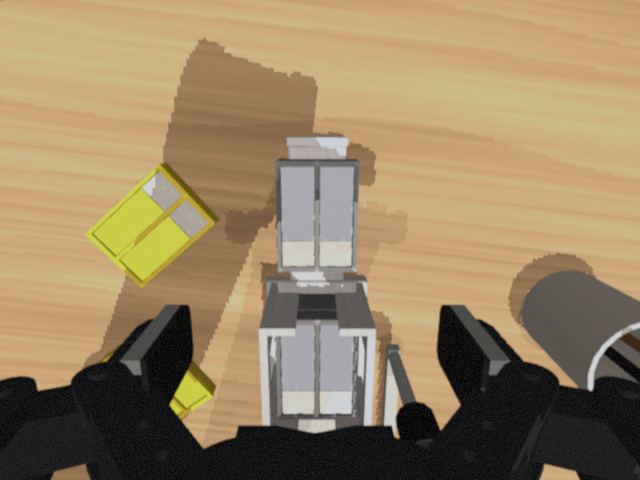

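The carrier spans columns 276–358, centred on the fingers, and its position matches the model. The nearest yellow corner at (216,219) is clear of the fingers. Descending.

Call:
drive_tool:
  deltas:
    - {"gripper":0,"offset":[0.004,0.001,0.04],"angular":[0,0,0.01]}
    - {"gripper":0,"offset":[0.004,0.001,0.08],"angular":[0,0,0.01]}
    - {"gripper":0,"offset":[0.004,0.001,0.115],"angular":[0,0,0.01]}
    - {"gripper":0,"offset":[0.004,0.001,0.14],"angular":[0,0,0.01]}
    - {"gripper":0,"offset":[0.004,0.001,0.14],"angular":[0,0,0.01]}

```text
t: 6.8
eef_pos: [0.598, -0.2138, 0.1148]
tool_rot: [-0.001, 0.998, 0.059, -0.004]
contact_force: [-1.2, 0.4, 0.2]
gripper_width: 1.002
grasp_force: 0.0
```

```bash
python3 -c "
from h import *
go(mag(.110,0,.072),6.7)"
```

```text
t 6.8 at [ 0.598  -0.2138  0.1148] F [-1.2  0.4  0.2] w 1.002 off [0.0025 0.0013 0.0428] ang [-0.004  0.01   0.001]
```

Call:
drive_tool:
  deltas:
    - {"gripper":0,"offset":[0.0025,0.001,0.022],"angular":[0,0,0]}
    - {"gripper":0,"offset":[0.0025,0.001,0.042],"angular":[0,0,0]}
    - {"gripper":0,"offset":[0.0025,0.001,0.042],"angular":[0,0,0]}
    - {"gripper":70,"offset":[0.0025,0.001,0.042],"angular":[0,0,0]}
    - {"gripper":110,"offset":[0.0025,0.001,0.042],"angular":[0,0,0]}
  grip_force: 40

```text
t: 7.3
eef_pos: [0.6045, -0.2157, 0.0791]
tool_rot: [0.0, 0.998, 0.057, 0.001]
contact_force: [-3.2, 0.7, 31.1]
gripper_width: 0.697
grasp_force: 36.7
```

Call:
drive_tool:
  deltas:
    - {"gripper":200,"offset":[0,0,0],"angular":[0,0,0]}
    - {"gripper":200,"offset":[0,0,0],"angular":[0,0,0]}

```text
t: 7.5
eef_pos: [0.6047, -0.2157, 0.0793]
tool_rot: [0.001, 0.998, 0.057, 0.001]
contact_force: [-1.0, 0.7, 6.1]
gripper_width: 0.693
grasp_force: 44.4
```

```bash
python3 -c "
from h import *
go([.4955,.2388,.25],3.9)"
```

```text
t 7.5 at [ 0.6047 -0.2157  0.0793] F [-1.   0.7  6.1] w 0.693 off [-0.0561 -0.4638 -0.1715] ang [ 0.001 -0.003  0.059]
```

Call:
drive_tool:
  deltas:
    - {"gripper":200,"offset":[0,0,-0.03],"angular":[0,0,0]}
    - {"gripper":200,"offset":[0,0,-0.07],"angular":[0,0,0]}
    - {"gripper":200,"offset":[0,0,-0.11],"angular":[0,0,0]}
    - {"gripper":200,"offset":[0,-0.03,-0.14],"angular":[0,0,0]}
    - {"gripper":200,"offset":[-0.005,-0.07,-0.16],"angular":[0,0,0]}

```text
t: 8.0
eef_pos: [0.5917, -0.1482, 0.2408]
tool_rot: [0.001, 0.998, 0.055, 0.003]
contact_force: [-0.1, 1.0, -0.7]
gripper_width: 0.693
grasp_force: 43.6
```

```bash
python3 -c "
from h import *
m=optics.camera_model('wrist')
cv2.imwrite('pics/w5.png',optics.read_camera('wrist'))
go([.4955,.2388,.25],3.9)"
```

```text
t 8.05 at [ 0.5916 -0.1381  0.2432] F [-1.5  6.8  0.5] w 0.695 off [-0.0502 -0.3857 -0.0061] ang [-0.004 -0.009  0.066]
```

View pics/w5.png

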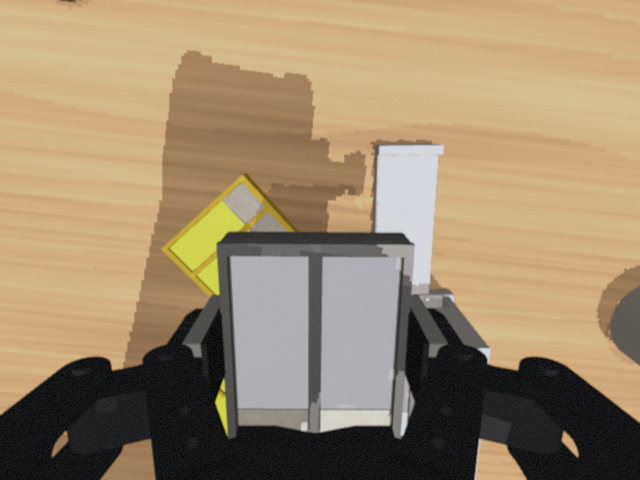

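The carrier is held square between the pads (columns 219–412), lifted clear of the run-out, and the yellow carrier below is untouched. Next I'll go to the gauge.

Call:
drive_tool:
  deltas:
    - {"gripper":200,"offset":[-0.005,-0.035,-0.002],"angular":[0,0,0.01]}
    - {"gripper":200,"offset":[-0.01,-0.08,-0.004],"angular":[0,0,0.02]}
    - {"gripper":200,"offset":[-0.017,-0.125,-0.006],"angular":[0,0,0.03]}
    - {"gripper":200,"offset":[-0.023,-0.17,-0.006],"angular":[0,0,0.05]}
    - {"gripper":200,"offset":[-0.029,-0.215,-0.006],"angular":[0,0,0.066]}

```text
t: 8.55
eef_pos: [0.5366, 0.0654, 0.2439]
tool_rot: [-0.0, 1.0, 0.031, 0.0]
contact_force: [0.3, 0.2, -0.7]
gripper_width: 0.696
grasp_force: 43.6
```

Call:
drive_tool:
  deltas:
    - {"gripper":200,"offset":[-0.006,-0.045,0],"angular":[0,0,0]}
    - {"gripper":200,"offset":[-0.012,-0.09,0],"angular":[0,0,0]}
    - {"gripper":200,"offset":[-0.018,-0.13,0],"angular":[0,0,0]}
    - {"gripper":200,"offset":[-0.021,-0.16,0],"angular":[0,0,0]}
    - {"gripper":200,"offset":[-0.021,-0.17,0],"angular":[0,0,0]}

```text
t: 9.05
eef_pos: [0.5044, 0.2364, 0.2439]
tool_rot: [-0.001, 0.999, 0.034, 0.0]
contact_force: [0.1, -0.5, -1.4]
gripper_width: 0.696
grasp_force: 43.6
```

Call:
drive_tool:
  deltas:
    - {"gripper":200,"offset":[0,0,0.05],"angular":[0,0,0]}
    - {"gripper":200,"offset":[0,0,0.05],"angular":[0,0,0]}
    - {"gripper":200,"offset":[0,0,0.05],"angular":[0,0,0]}

```text
t: 9.35
eef_pos: [0.5057, 0.2309, 0.1931]
tool_rot: [0.001, 1.0, 0.031, -0.001]
contact_force: [-0.5, -0.2, -0.8]
gripper_width: 0.696
grasp_force: 43.9
```

```bash
python3 -c "
from h import *
o=bot.get_obs();m=optics.camera_model('wrist')
import pickle;pickle.dump((o,m),open('g.pkl','wb'))
cv2.imwrite('pics/w6.png',optics.read_camera('wrist'))
G=lambda x,y,z:pix('wrist',mag(x,y,z,(.4881,.2403),3.9),m).round()
print('gojaw near inner top',G(.058,.032,.034),G(.058,-.032,.034),'far',G(.128,.027,.034),G(.128,-.027,.034))
go([.4955,.2403,.19],3.9)"
```

```text
gojaw near inner top [237. 175.] [353. 175.] far [239.  36.] [345.  35.]
t 9.4 at [0.5066 0.2314 0.1943] F [-0.1  0.2 -0.1] w 0.698 off [-0.0105 -0.0096  0.0043] ang [ 0.    -0.001 -0.009]
```

View pics/w6.png

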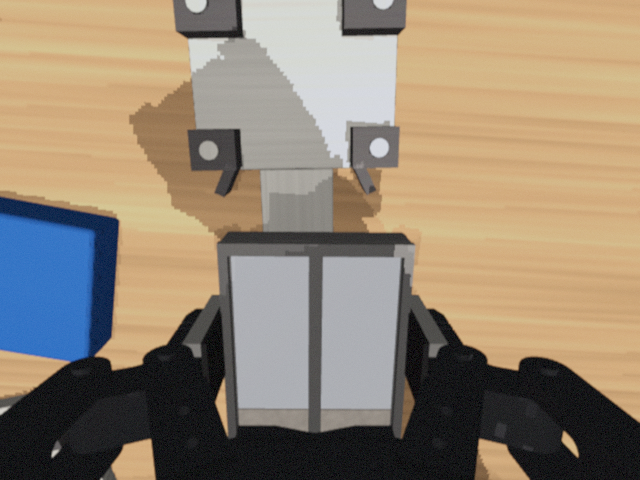

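The gauge is ahead: near jaw blocks at columns 189–240 and 351–398, rows 128–171, and far blocks' lower edges at about rows 38 and 33. I'll fit the edges for yaw and offset.

Run:
```python
from h import *
import pickle; o,m=pickle.load(open('g.pkl','rb'))
g=cv2.GaussianBlur(cv2.cvtColor(cv2.imread('pics/w6.png'),6),(3,3),0).astype(float)
def rows(c0,c1,r0,r1,s):   # horizontal edges: strongest gradient of sign s
    d=s*np.diff(g[r0:r1,c0:c1],axis=0); r=np.argmax(d,0)+r0+.5; return (c0+c1-1)/2,np.median(r),np.polyfit(np.arange(c0,c1),r,1)[0].round(3)
def cols(r0,r1,c0,c1,s):
    d=s*np.diff(g[r0:r1,c0:c1],axis=1); c=np.argmax(d,1)+c0+.5; return np.median(c),(r0+r1-1)/2,np.polyfit(np.arange(r0,r1),c,1)[0].round(3)
E={'nearL_bot':rows(193,211,160,182,1),'nearR_bot':rows(380,396,155,180,1),'nearL_top':rows(195,235,118,140,-1),'nearR_top':rows(356,394,115,138,-1),
'farL_bot':rows(182,236,28,48,1),'farR_bot':rows(350,400,24,44,1),
'nearL_in':cols(134,160,230,250,1),'nearR_in':cols(134,160,342,360,-1),'farL_in':cols(4,26,232,250,1),'farR_in':cols(4,26,334,352,-1),
'barL':cols(178,225,252,272,1),'barR':cols(178,225,322,342,-1)}
for k,v in E.items(): print(k,np.round(v,2))
W=lambda k,z:ray('',E[k][:2],z,m)[:2].round(4)
for k in E: print(k,'z.034',W(k,.034),'z.014',W(k,.014))
```

```text
nearL_bot [ 2.015e+02  1.705e+02 -3.000e-02]
nearR_bot [ 3.875e+02  1.675e+02 -3.000e-02]
nearL_top [ 2.145e+02  1.285e+02 -1.000e-02]
nearR_top [ 3.745e+02  1.245e+02 -4.000e-02]
farL_bot [2.085e+02 3.750e+01 2.000e-02]
farR_bot [ 3.745e+02  3.450e+01 -2.000e-02]
nearL_in [2.405e+02 1.465e+02 8.000e-02]
nearR_in [349.5 146.5  -0. ]
farL_in [2.415e+02 1.450e+01 4.000e-02]
farR_in [ 3.415e+02  1.450e+01 -2.000e-02]
barL [2.615e+02 2.010e+02 6.000e-02]
barR [3.315e+02 2.010e+02 1.000e-02]
nearL_bot z.034 [0.5453 0.2956] z.014 [0.5427 0.3008]
nearR_bot z.034 [0.5531 0.1936] z.014 [0.5512 0.1899]
nearL_top z.034 [0.5681 0.2883] z.014 [0.5675 0.2929]
nearR_top z.034 [0.5754 0.203 ] z.014 [0.5754 0.2002]
farL_bot z.034 [0.6124 0.2911] z.014 [0.6157 0.296 ]
farR_bot z.034 [0.619  0.2074] z.014 [0.6228 0.205 ]
nearL_in z.034 [0.5595 0.2743] z.014 [0.5581 0.2777]
nearR_in z.034 [0.5631 0.2154] z.014 [0.5621 0.2136]
farL_in z.034 [0.624  0.2746] z.014 [0.6282 0.278 ]
farR_in z.034 [0.627  0.2248] z.014 [0.6316 0.2239]
barL z.034 [0.5303 0.2622] z.014 [0.5264 0.2645]
barR z.034 [0.5327 0.2229] z.014 [0.529  0.2218]
```

```bash
sed -i '$a GO=(.4915,.2404); GY=4.4' h.py; python3 -c "
from h import *
print(optics.camera_model('wrist')['cx'])
go(mag(.005,0,.10,GO,GY),GY)"
```

```text
314.60889924200677
t 9.4 at [0.5066 0.2314 0.1943] F [-0.1  0.2 -0.1] w 0.698 off [-0.0096 -0.01    0.0943] ang [ 0.    -0.001 -0.02 ]
```

Call:
drive_tool:
  deltas:
    - {"gripper":200,"offset":[-0.0096,-0.01,0.015],"angular":[0,0,-0.02]}
    - {"gripper":200,"offset":[-0.0096,-0.01,0.04],"angular":[0,0,-0.02]}
    - {"gripper":200,"offset":[-0.0096,-0.01,0.07],"angular":[0,0,-0.02]}
    - {"gripper":200,"offset":[-0.0096,-0.01,0.093],"angular":[0,0,-0.02]}
    - {"gripper":200,"offset":[-0.0096,-0.01,0.093],"angular":[0,0,-0.02]}

```text
t: 9.9
eef_pos: [0.4955, 0.2406, 0.0997]
tool_rot: [0.001, 0.999, 0.038, -0.001]
contact_force: [0.2, -0.2, 0.0]
gripper_width: 0.694
grasp_force: 44.0
```

Call:
drive_tool:
  deltas:
    - {"gripper":200,"offset":[0,0,0],"angular":[0,0,0]}
    - {"gripper":200,"offset":[0,0,0],"angular":[0,0,0]}

```text
t: 10.1
eef_pos: [0.4971, 0.2421, 0.1025]
tool_rot: [-0.001, 0.999, 0.039, 0.002]
contact_force: [-0.2, 1.0, -1.5]
gripper_width: 0.689
grasp_force: 44.0
```

```bash
python3 -c "
from h import *
go(mag(.005,0,.081,GO,GY),GY)"
```

```text
t 10.1 at [0.4971 0.2421 0.1025] F [-0.2  1.  -1.5] w 0.689 off [-0.0008  0.0013  0.0215] ang [-0.002 -0.004  0.001]
```

Call:
drive_tool:
  deltas:
    - {"gripper":200,"offset":[0,0.0007,0.009],"angular":[0,0,0]}
    - {"gripper":200,"offset":[0,0.0007,0.016],"angular":[0,0,0]}
    - {"gripper":200,"offset":[0,0.0007,0.019],"angular":[0,0,0]}
    - {"gripper":200,"offset":[0,0.0007,0.019],"angular":[0,0,0]}

```text
t: 10.5
eef_pos: [0.4952, 0.2407, 0.0806]
tool_rot: [0.0, 0.999, 0.039, -0.001]
contact_force: [-0.3, 0.7, -0.8]
gripper_width: 0.691
grasp_force: 44.0
```

Call:
drive_tool:
  deltas:
    - {"gripper":200,"offset":[0,0,0.001],"angular":[0,0,0]}
    - {"gripper":200,"offset":[0,0,0.001],"angular":[0,0,0]}

```text
t: 10.7
eef_pos: [0.4957, 0.2411, 0.0803]
tool_rot: [-0.0, 0.999, 0.039, 0.0]
contact_force: [0.2, -0.6, -0.4]
gripper_width: 0.695
grasp_force: 44.0
```

Call:
drive_tool:
  deltas:
    - {"gripper":200,"offset":[0,0,0.0015],"angular":[0,0,0]}
    - {"gripper":200,"offset":[0,0,0.0015],"angular":[0,0,0]}

```text
t: 10.9
eef_pos: [0.4959, 0.2411, 0.0792]
tool_rot: [-0.0, 0.999, 0.039, 0.0]
contact_force: [-1.3, -1.0, 2.9]
gripper_width: 0.691
grasp_force: 44.5
```

Call:
drive_tool:
  deltas:
    - {"gripper":200,"offset":[0,0,0.001],"angular":[0,0,0]}
    - {"gripper":200,"offset":[0,0,0.001],"angular":[0,0,0]}

```text
t: 11.1
eef_pos: [0.4958, 0.2411, 0.0792]
tool_rot: [0.0, 0.999, 0.039, 0.0]
contact_force: [-4.9, -1.6, 14.2]
gripper_width: 0.692
grasp_force: 45.9
```

Call:
drive_tool:
  deltas:
    - {"gripper":0,"offset":[0,0,-0.001],"angular":[0,0,0]}
    - {"gripper":0,"offset":[0,0,-0.001],"angular":[0,0,0]}
    - {"gripper":0,"offset":[0,0,-0.001],"angular":[0,0,0]}
    - {"gripper":0,"offset":[0,0,-0.03],"angular":[0,0,0]}
    - {"gripper":0,"offset":[0,0,-0.06],"angular":[0,0,0]}

```text
t: 11.6
eef_pos: [0.4949, 0.2406, 0.1373]
tool_rot: [0.001, 0.999, 0.039, -0.001]
contact_force: [0.8, 0.4, -0.1]
gripper_width: 1.001
grasp_force: 0.0
```

Call:
drive_tool:
  deltas:
    - {"gripper":80,"offset":[-0.03,0,-0.01],"angular":[0,0,0]}
    - {"gripper":166,"offset":[-0.06,0,-0.01],"angular":[0,0,0]}
    - {"gripper":166,"offset":[-0.075,0,-0.01],"angular":[0,0,0]}
    - {"gripper":166,"offset":[-0.075,0,-0.01],"angular":[0,0,0]}

```text
t: 12.0
eef_pos: [0.4188, 0.2348, 0.1476]
tool_rot: [0.0, 0.999, 0.04, -0.001]
contact_force: [0.5, 0.2, 0.4]
gripper_width: 0.352
grasp_force: 0.0
```

```bash
python3 -c "
from h import *
m=optics.camera_model('wrist')
cv2.imwrite('pics/w7.png',optics.read_camera('wrist'))
G=lambda x,y,z:pix('wrist',mag(x,y,z,GO,GY),m).round()
print('carrier',[G(sx*.042,sy*.03,.03) for sx in(-1,1) for sy in (-1,1)])
go(mag(-.072,0,.088,GO,GY),GY)"
```

```text
carrier [array([380., 208.]), array([250., 208.]), array([390.,   5.]), array([242.,   5.])]
t 12.05 at [0.4205 0.2351 0.1478] F [ 0.3 -0.5  0.7] w 0.346 off [-0.0008  0.0002  0.0598] ang [0.    0.    0.003]
```

View pics/w7.png

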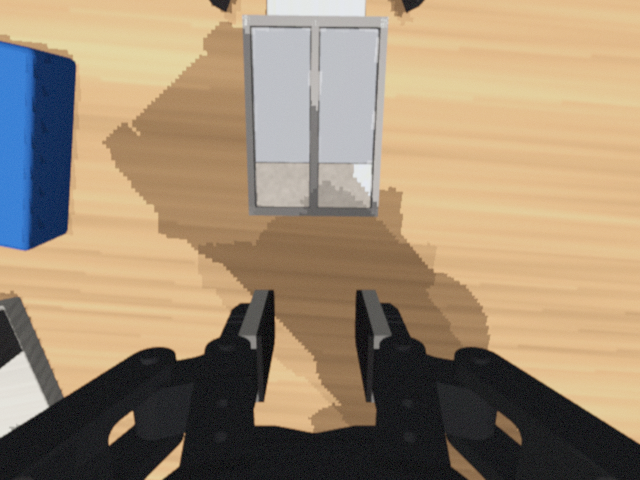

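The carrier lies straight and centred on the loading spot, with corners at (249,214), (378,214), (244,17), (386,17), about 4 mm behind the middle. Next I'll lower the fingers behind its tail and push.

Call:
drive_tool:
  deltas:
    - {"gripper":166,"offset":[-0.001,0,0.03],"angular":[0,0,0]}
    - {"gripper":166,"offset":[-0.001,0,0.055],"angular":[0,0,0]}
    - {"gripper":166,"offset":[-0.001,0,0.06],"angular":[0,0,0]}
    - {"gripper":166,"offset":[-0.001,0,0.06],"angular":[0,0,0]}

```text
t: 12.45
eef_pos: [0.4203, 0.2349, 0.0871]
tool_rot: [0.0, 0.999, 0.039, -0.001]
contact_force: [0.6, 0.3, -0.7]
gripper_width: 0.351
grasp_force: 0.0
```

Call:
drive_tool:
  deltas:
    - {"gripper":166,"offset":[0.006,0,0],"angular":[0,0,0]}
    - {"gripper":166,"offset":[0.014,0,0],"angular":[0,0,0]}
    - {"gripper":166,"offset":[0.022,0,0],"angular":[0,0,0]}
    - {"gripper":166,"offset":[0.03,0,0],"angular":[0,0,0]}
    - {"gripper":166,"offset":[0.035,0,0],"angular":[0,0,0]}

```text
t: 12.95
eef_pos: [0.4561, 0.2379, 0.0882]
tool_rot: [-0.0, 0.999, 0.039, 0.001]
contact_force: [-1.1, 0.3, 1.2]
gripper_width: 0.349
grasp_force: 0.2
```

```bash
python3 -c "
from h import *
go(mag(.033,0,.088,GO,GY),GY)"
```

```text
t 12.95 at [0.4561 0.2379 0.0882] F [-1.1  0.3  1.2] w 0.349 off [0.0685 0.0002 0.0003] ang [-0.001 -0.001  0.001]
```

Call:
drive_tool:
  deltas:
    - {"gripper":166,"offset":[0.008,0,0],"angular":[0,0,0]}
    - {"gripper":166,"offset":[0.016,0,0],"angular":[0,0,0]}
    - {"gripper":166,"offset":[0.024,0,0],"angular":[0,0,0]}
    - {"gripper":166,"offset":[0.032,0,0],"angular":[0,0,0]}
    - {"gripper":166,"offset":[0.036,0,0],"angular":[0,0,0]}

```text
t: 13.45
eef_pos: [0.4917, 0.2406, 0.0878]
tool_rot: [-0.0, 0.999, 0.039, 0.0]
contact_force: [-1.0, -0.5, 0.8]
gripper_width: 0.347
grasp_force: 0.2
```

Call:
drive_tool:
  deltas:
    - {"gripper":166,"offset":[0.006,0,0],"angular":[0,0,0]}
    - {"gripper":166,"offset":[0.012,0,0],"angular":[0,0,0]}
    - {"gripper":166,"offset":[0.017,0,0],"angular":[0,0,0]}
    - {"gripper":166,"offset":[0.022,0,0],"angular":[0,0,0]}
    - {"gripper":166,"offset":[0.025,0,0],"angular":[0,0,0]}

```text
t: 13.95
eef_pos: [0.5161, 0.2425, 0.0878]
tool_rot: [-0.0, 0.999, 0.039, 0.0]
contact_force: [-0.6, -0.0, -0.2]
gripper_width: 0.351
grasp_force: 0.2
```

```bash
python3 -c "
from h import *
go(mag(.033,0,.088,GO,GY),GY)"
```

```text
t 13.95 at [0.5161 0.2425 0.0878] F [-0.6 -0.  -0.2] w 0.351 off [ 0.0083  0.0002 -0.0002] ang [-0.    -0.     0.001]
```

Smooth so far. I'll creep forward until the no-go jaws stop it.

Call:
drive_tool:
  deltas:
    - {"gripper":166,"offset":[0.002,0,0],"angular":[0,0,0]}
    - {"gripper":166,"offset":[0.004,0,0],"angular":[0,0,0]}
    - {"gripper":166,"offset":[0.006,0,0],"angular":[0,0,0]}
    - {"gripper":166,"offset":[0.006,0,0],"angular":[0,0,0]}

```text
t: 14.35
eef_pos: [0.5219, 0.243, 0.0878]
tool_rot: [-0.0, 0.999, 0.039, 0.0]
contact_force: [0.2, 1.2, 1.1]
gripper_width: 0.351
grasp_force: 0.0
```

Call:
drive_tool:
  deltas:
    - {"gripper":166,"offset":[0.001,0,0],"angular":[0,0,0]}
    - {"gripper":166,"offset":[0.002,0,0],"angular":[0,0,0]}
    - {"gripper":166,"offset":[0.002,0,0],"angular":[0,0,0]}

```text
t: 14.65
eef_pos: [0.5237, 0.2431, 0.0878]
tool_rot: [-0.0, 0.999, 0.039, 0.0]
contact_force: [0.2, 0.1, 0.2]
gripper_width: 0.347
grasp_force: 0.0
```

Call:
drive_tool:
  deltas:
    - {"gripper":166,"offset":[0.001,0,0],"angular":[0,0,0]}
    - {"gripper":166,"offset":[0.002,0,0],"angular":[0,0,0]}
    - {"gripper":166,"offset":[0.002,0,0],"angular":[0,0,0]}

```text
t: 14.95
eef_pos: [0.5243, 0.2432, 0.0876]
tool_rot: [0.0, 0.999, 0.039, -0.001]
contact_force: [-4.9, 0.2, 3.3]
gripper_width: 0.345
grasp_force: 2.4
```

Call:
drive_tool:
  deltas:
    - {"gripper":166,"offset":[0.001,0,0],"angular":[0,0,0]}
    - {"gripper":166,"offset":[0.001,0,0],"angular":[0,0,0]}

```text
t: 15.15
eef_pos: [0.5244, 0.2432, 0.0874]
tool_rot: [0.001, 0.999, 0.039, -0.002]
contact_force: [-7.6, -0.7, 5.0]
gripper_width: 0.348
grasp_force: 3.7
```

It stopped at gauge x ≈ 33 mm, as predicted, with the contact force rising. I'll back off, lift and check.

Call:
drive_tool:
  deltas:
    - {"gripper":166,"offset":[-0.006,0,0],"angular":[0,0,0]}
    - {"gripper":166,"offset":[-0.02,0,0],"angular":[0,0,0]}
    - {"gripper":166,"offset":[-0.03,0,-0.02],"angular":[0,0,0]}
    - {"gripper":166,"offset":[-0.03,0,-0.06],"angular":[0,0,0]}
    - {"gripper":166,"offset":[-0.03,0,-0.1],"angular":[0,0,0]}

```text
t: 15.65
eef_pos: [0.4962, 0.2408, 0.1885]
tool_rot: [0.0, 0.999, 0.039, -0.0]
contact_force: [1.1, -0.4, 0.8]
gripper_width: 0.348
grasp_force: 0.0
```

Call:
drive_tool:
  deltas:
    - {"gripper":166,"offset":[0.02,0,-0.02],"angular":[0,0,0]}
    - {"gripper":166,"offset":[0.02,0,-0.02],"angular":[0,0,0]}
    - {"gripper":166,"offset":[0.02,0,-0.02],"angular":[0,0,0]}

```text
t: 15.95
eef_pos: [0.5168, 0.2424, 0.2078]
tool_rot: [-0.0, 0.999, 0.039, 0.001]
contact_force: [-0.4, 1.1, -0.5]
gripper_width: 0.347
grasp_force: 0.0
```

```bash
python3 -c "
from h import *
m=optics.camera_model('wrist')
w=optics.read_camera('wrist')
G=lambda x,y,z:pix('wrist',mag(x,y,z,GO,GY),m).round()
print('carrier',[G(.086+sx*.042,sy*.03,.03) for sx in(-1,1) for sy in (-1,1)])
t=optics.read_camera('top')[120:300,120:480]
cv2.imwrite('pics/fin.png',np.hstack([cv2.resize(w,(400,300)),cv2.resize(t,(400,300))]) if 0 else np.vstack([cv2.resize(w[:340,100:540],(440,340)),cv2.resize(t,(440,220))]))
print(bot.get_obs()['contact_force'])"
```

```text
carrier [array([364., 209.]), array([266., 209.]), array([369.,  60.]), array([261.,  60.])]
[ 0.24630823 -0.04268642  0.28745396]
```

View pics/fin.png

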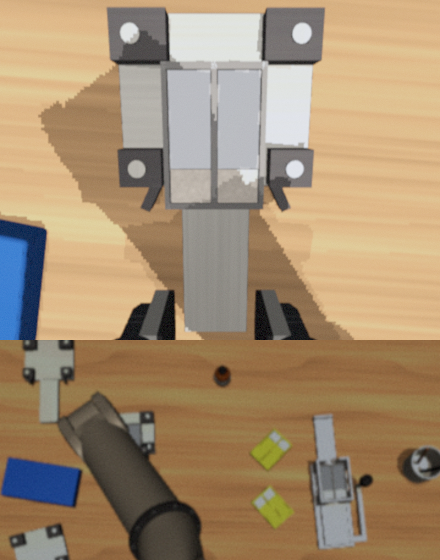

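The final view shows the carrier flat between the go jaws, nose against the no-go jaws (row 62) and tail at row 208, as predicted. The magazine, shuttle, bottle, box and mug are in place. Handing in.

```bash
python3 -c "
from station import bot
print(bot.hand_in())"
```

```text
the job is handed in; nothing more can be done
None
```

The job is done and handed in: the lowest carrier lies flat in the right-hand gauge with its nose against the no-go jaws, the shuttle is home and the stack has dropped. The bottle, box, mug and yellow look-alikes were not touched. The robot's clock read about 16 s.

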